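# Dock the mill base, mesh the mill cup and hold it down

## Task

Slide the flat white drive base along the worktop, without lifting it, fully into its steel dock until it meets the stop. Then take the taller of the two mill cups from its stand, turn it so that the cross key under it meshes with the slots of the base's coupling, slide it home and press it right down so that the grey spring frame goes fully down. Finish still gripping the cup and keeping it pressed down (do not let go), with the base still in the dock and everything else left where it stands.

Things in the scene. Friction and masses are not known exactly. Their poses are not given: they have to be found in the camera images.
- base_hub (a point): Drive base: flat white slab 130 (x) x 110 (y) x 24 mm, 0.9 kg, loose on the worktop, with a square hub 56 x 56 mm in its middle, up to 51 mm above the worktop, sides parallel to the slab's. Point: on the hub's axis, 39 mm above the underside (about half-way up the hub). x: the slab's long direction, the end that goes into the dock. The hub can be gripped across its flat sides.
- slot (a point): Steel coupling in the hub, from above a cross-shaped slot between four lugs, at any angle; turns about the hub's axis against a drag of 0.06 N m. Point: on the axis, level with the lugs' tops, 52 mm above the base's underside; x and y run along the two slots, 11.5 mm wide, 22 mm deep, open at their ends.
- frame (a joint): Grey square spring frame round the coupling, 47 mm outside, 40 inside. 0: up, its top 6 mm above the lugs; 0.006 (m): fully down. Takes 6 N to start moving, 12 N fully down, springs back when let go; the cup's weight alone does not press it down.
- dock_seat (a point): Dock: fixed dark steel U-shaped bracket, 18 mm high, open to the robot. Point: at worktop height, where the centre of the seated base belongs; x points into the dock. The stop's near face is at x = 66 mm (the base's end is 65 mm from its centre). Side fences 115 mm apart inside, from x = -14 mm to the stop, flaring outwards from there to x = -47 mm.
- cup_bar (a point): Taller mill cup, 114 mm over all, 0.28 kg, upright in one of two white ring stands. Steel body 54 mm wide, 60 mm high; on its flat lid a black grip bar 46 (x) x 22 (y) x 34 mm high. Point: centre of the bar, 17 mm above the lid, 77 mm above the shoulder (the body's bottom edge). Point above the slot point: 97 mm with the key on top of the lugs, 83 mm on the raised frame, 77 mm fully home.
- cup_key (a point): Tip of the cross-shaped black drive key under the taller cup, on the cup's axis, 20 mm below the shoulder, 97 mm below the bar's centre: four wings 9 mm thick, 36 mm tip to tip (last 3 mm tapered to 7 mm). One pair of wings runs along x (parallel to the bar), the other along y. In its stand (ring 68 mm wide, 26 mm high) the shoulder rests on the ring and the key hangs inside.
- short_cup: The second mill cup, 72 mm tall over all (30 mm steel body, 26 mm wide round knob), in the other white ring stand. Leave alone. Origin at the tip of its drive key, which hangs inside the stand, 20 mm below the cup's shoulder.
- beaker: Open clear glass beaker, 76 mm wide, 100 mm tall. Leave alone. Origin at the centre of its underside.
- vial: Small glass jar with white cap, 28 mm wide, 65 mm tall. Leave alone. Origin at the centre of its underside.
- jar: Glass sample jar with white cap, 48 mm wide, 70 mm tall. Leave alone. Origin at the centre of its underside.
- pan: Open stainless sample pan, 160 x 100 x 40 mm. Leave alone. Origin at the centre of its underside.
- spatula: Spatula, 200 mm long, lying flat. Leave alone. Origin near its middle, x along its length.
- cartridge: White plastic test cartridge, 75 x 28 x 9 mm, lying flat. Leave alone. Origin at the centre of its underside.
Not all that is in view belongs to the job. Several things look just like the part that bears dock_seat: the one meant starts farthest from the robot's base.

How it is judged:
By the outcome, as a careful person would: the job done as asked, in the order asked, and still so for the second after the job is handed in, while the arm keeps its last pose, push and grip.
It also fails if it takes over 53 s, if anything falls off the work surface, if the arm or the gripper's body presses on something with over 40 N, if the wrist force passes 120 N, or if a joint passes its speed limit or range.

## Robot

A 6-joint arm with a two-finger parallel gripper is mounted at the origin on the work surface. World frame = base frame: x ahead of the robot, y to its left, z up, the work surface at z = 0. Lengths are in mm, angles in rad, forces in N, time in s.
With the tool pointing down it reaches from about 300 to 775 mm from the base axis. Payload 14.6 kg.
Tool frame: the origin (TCP) lies midway between the tips of the shut fingers; the grasp point (between the pads) lies 19 mm behind it (manip.hold_point_z is the distance from the TCP to the grasp point, in mm); z points along the fingers, y is the direction in which the jaws open and shut (so a half turn about z gives the same grasp; the last joint's range is limited). The gripper opens to 94 mm and grips with 3 to 60 N. Pads are 16 mm wide; open, the fingers measure 119 mm over their backs; the gripper's body (75 mm by 177 mm) begins 78 mm behind the grasp point.
Start: joints at [1.041, 0.3, 1.521, -0, 1.321, -0.067], TCP at [245.546, 492.134, 205.446] pointing down, gripper open.
Joint ranges: [-3.03, 3.03], [-0.79, 2.21], [0.23, 2.52], [-1.04, 4.18], [0, 3.07], [-2.55, 2.55]. Speed limits (rad/s): [2.22, 2.22, 2.57, 3.14, 3.14, 3.14].

## Interface

Orientations are given as [roll, pitch, yaw] about the fixed x, y, z axes, in that order (R = Rz(yaw) Ry(pitch) Rx(roll)).
In Python, from cell import manip gives the robot as it stands.
- The arm moves only by the shell command python3 -m crank 'ROWS' [OPENING] [FORCE]. ROWS is JSON, a list of rows, each an object with "offset": the shift along the world's x, y, z in m, a list of three; "spin": the turn about the world's z in degrees. In form: [{"offset": [dx, dy, dz], "spin": spin}, ...]. A call has exactly 8 rows; each row is the pose to reach, as a shift and turn from the pose measured when the call began; what a row does not reach only later rows make up. A row lasts 1/12 s, in which the tool goes at most 41.7 mm and 7.16 degrees, less where a joint would pass 70% of its speed; a pose out of reach is approached as far as the arm can. A call with a gripper value outside its range is refused whole. OPENING is the opening, from 0 (shut) to 1 (fully open), set as the call begins (- or left out, the last holds). The fingers move at their own pace and stop on an object; FORCE is the grip in N (left out, the last holds). Time passes only in rows, so rows that repeat a pose let the fingers close, or fill a call up. It gives the time, the measured TCP pose, the force and the opening at its end, in the units of the state.
- manip.read_state(): the state, without advancing time (a new reading comes with each control period).
- manip.camera(name): name is "scene" or "top" or "wrist"; returns a dict with "pixels" (400x640x3 uint8, red, green, blue), "fx", "fy", "cx", "cy" (pixels), "k1" (the pictures are not rectified: a ray, as slopes to the right and down, at radius r is drawn at 1 + k1 r^2 times it, then the intrinsics apply), "extrinsics" (4x4, takes a point from world to camera coordinates); the wrist camera has in their place "hand_eye" (4x4, takes a point from camera to tool coordinates, whose origin is the TCP and whose axes are the flange's). Camera axes: x right, y down, z forward; pixel columns grow to the right and rows downward; lengths in mm; the calibration is good to about 2 mm. A picture is of the moment at which its call begins: read the wrist's pose just before it. There is no depth.
- manip.sign_off(): hands the job in, once; it reports no verdict.
Trained networks look in a picture, given as the dict that the camera call returned (one of the last four; its "shot" number tells which), for a name from the list of things; names that differ only in an ending like _2 or _b are one class to them, and where a whole thing is asked for, a point or a joint stands for the part that bears it (a point fixed in the world has none). Each returns a list of dicts, best first, with "conf" (0 to 1); they miss things now and then, are a little off and sometimes report something else, mostly with a low value. They report only what shows in the picture. A call takes as long as a camera call. They do not tell look-alikes from the thing itself.
- manip.search_frame(picture, name): "location" ([x, y, z] in mm, in world coordinates, good to about 4 mm: the middle of the surface that is visible of it).
- manip.masks_of(picture, name): "mask" (400x640 bool, what is visible of it).
The state is a dict: "clock": time; "joints": joint angles; "qd": joint speeds; "effort": joint torques, N m; "eef_pos": TCP position; "eef_rot": TCP orientation; "wrist_force": force on the tool from outside, world axes, zero at the start; "moment": the same for the moment, N m; "finger_gap": finger opening in mm.
Only numpy, scipy, OpenCV 4.12 (cv2) and the standard library are available. Lean on these libraries where they do the work, as an engineer would, in place of code of your own. Each camera call takes 0.05 s, during which the arm holds its last target. There are 200 camera calls.

## Working session

There is one attempt and no reset: what is moved stays moved. The work goes in short steps, Python scripts to look and compute and a shell command to move; the robot and the scene stay as the last step left them, time stands still between calls to the robot, and variables do not carry over. Pictures are saved under pics/ and viewed, about 8 in all and at most 12, crops included, and the job is handed in when it is done.

```bash
ls; mkdir -p pics; cat > h.py <<'E'
import numpy as np, cv2, json
from cell import manip
def save(p,n,crop=None):
    im=p["pixels"][:,:,::-1]
    if crop: 
        a,b,c,d,s=crop; im=cv2.resize(im[b:d,a:c],None,fx=s,fy=s,interpolation=cv2.INTER_CUBIC)
    cv2.imwrite("pics/"+n,im)
def ext(p,st=None):
    if "extrinsics" in p: return np.array(p["extrinsics"])
    from scipy.spatial.transform import Rotation as R
    T=np.eye(4); T[:3,:3]=R.from_euler("xyz",st["eef_rot"]).as_matrix(); T[:3,3]=st["eef_pos"]
    return np.linalg.inv(T@np.array(p["hand_eye"]))
def proj(p,E,X):
    X=np.atleast_2d(X); c=X@E[:3,:3].T+E[:3,3]; s=c[:,:2]/c[:,2:]
    s=s*(1+p["k1"]*(s**2).sum(1,keepdims=True)); return s*[p["fx"],p["fy"]]+[p["cx"],p["cy"]]
def unproj(p,E,uv,z):
    uv=np.atleast_2d(uv).astype(float); d=(uv-[p["cx"],p["cy"]])/[p["fx"],p["fy"]]; s=d.copy()
    for _ in range(20): s=d/(1+p["k1"]*(s**2).sum(1,keepdims=True))
    r=np.c_[s,np.ones(len(s))]@E[:3,:3]; o=-E[:3,:3].T@E[:3,3]
    return o+r*((z-o[2])/r[:,2])[:,None]
E
python3 - <<'E'
from h import *
st=manip.read_state(); print({k:np.round(v,3).tolist() for k,v in st.items()}, manip.hold_point_z)
for c in ["top","scene"]:
    p=manip.camera(c); save(p,c+"0.png")
    E=ext(p); print(c,np.round(-E[:3,:3].T@E[:3,3]),p["fx"],p["k1"])
    for n in ["base_hub","slot","frame","dock_seat","cup_bar","cup_key","short_cup","beaker","vial","jar","pan","spatula","cartridge"]:
        try: print(n,[(round(d["conf"],2),np.round(d["location"]).tolist()) for d in manip.search_frame(p,n)][:4])
        except Exception as e: print(n,e)
E
```

```text
pics
{'clock': 0.0, 'joints': [1.041, 0.3, 1.522, -0.0, 1.321, -0.067], 'qd': [0.0, -0.0, 0.0, 0.0, -0.001, 0.001], 'effort': [0.0, -53.18, -35.274, 0.071, 0.024, -0.0], 'eef_pos': [245.416, 491.912, 204.873], 'eef_rot': [-3.14, -0.0, 2.679], 'wrist_force': [-1.317, 0.05, -0.044], 'moment': [0.032, -0.055, 0.017], 'finger_gap': 94.028} 18.8
top [ 323.   26. 1674.] 456.6346233785283 -0.11318068474273432
base_hub [(0.78, [467.0, 124.0, 28.0])]
slot []
frame [(0.64, [476.0, 120.0, 57.0])]
dock_seat [(0.92, [289.0, -221.0, 21.0]), (0.81, [678.0, 154.0, 19.0]), (0.56, [223.0, 287.0, 20.0])]
cup_bar [(0.65, [501.0, -319.0, 87.0])]
cup_key [(0.55, [499.0, -317.0, 91.0])]
short_cup [(0.47, [484.0, -155.0, 59.0])]
beaker [(0.59, [718.0, -170.0, 54.0]), (0.54, [486.0, -158.0, 57.0]), (0.44, [677.0, 156.0, 17.0])]
vial []
jar [(0.75, [387.0, 342.0, 73.0])]
pan [(0.86, [610.0, 401.0, 2.0]), (0.44, [389.0, 342.0, 72.0])]
spatula [(0.94, [686.0, -373.0, 2.0]), (0.58, [502.0, -319.0, 92.0])]
cartridge [(0.68, [637.0, -276.0, 6.0]), (0.25, [477.0, 123.0, 30.0])]
scene [1502.   53. 1018.] 481.46282534118063 -0.003144739754960374
base_hub [(0.97, [498.0, 119.0, 20.0])]
slot [(0.64, [524.0, -320.0, 81.0])]
frame [(0.69, [475.0, 120.0, 59.0])]
dock_seat [(0.75, [308.0, -213.0, 14.0]), (0.6, [683.0, 147.0, 17.0]), (0.58, [240.0, 288.0, 18.0])]
cup_bar [(0.86, [520.0, -323.0, 83.0])]
cup_key [(0.95, [523.0, -323.0, 81.0]), (0.47, [409.0, 344.0, 46.0])]
short_cup [(0.68, [501.0, -158.0, 54.0])]
beaker [(0.97, [723.0, -167.0, 71.0])]
vial [(0.74, [650.0, -70.0, 44.0])]
jar [(0.89, [410.0, 344.0, 43.0])]
pan [(0.98, [604.0, 395.0, 7.0])]
spatula [(0.68, [691.0, -379.0, 4.0])]
cartridge [(0.64, [642.0, -269.0, 10.0])]
```

```bash
python3 - <<'E'
from h import *
p=manip.camera("top"); 
E=ext(p); print(proj(p,E,[[467,124,24],[680,150,18],[500,-320,90]]))
c=proj(p,E,[[570,130,20]])[0]; x,y=int(c[0]),int(c[1]); print(x,y)
save(p,"crop1.png",(x-65,y-60,x+65,y+60,5))
print(x-65,y-60)
E
```

```text
[[282.84052843 190.61050765]
 [275.01638298 133.23642622]
 [408.05478223 177.15604591]]
280 162
215 102
```

View pics/top0.png

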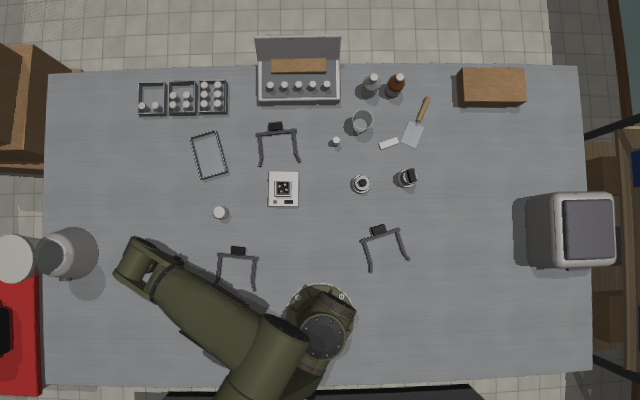

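View pics/crop1.png

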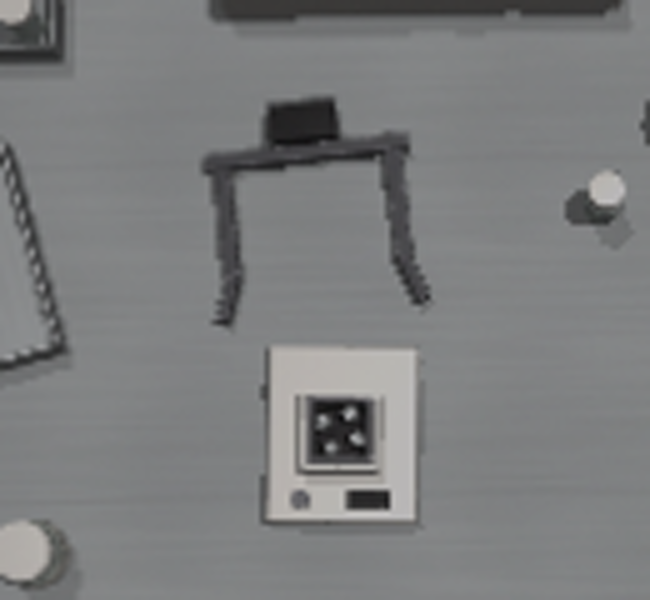

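View pics/scene0.png

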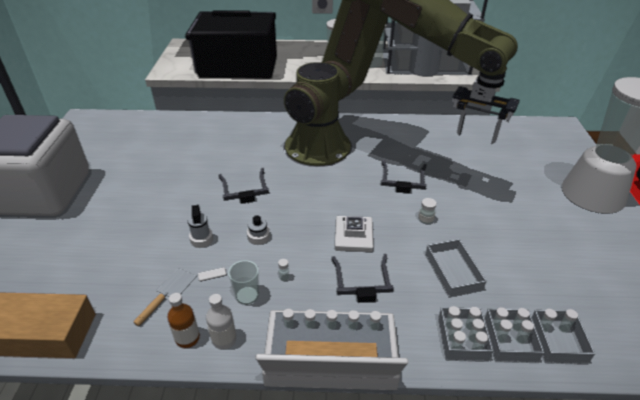

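The top view shows the base at about px (283,189). The dock meant is the farthest one, around px (277,145), and turned about +6°. The tall cup is at px (407,177) and the short cup at (361,184). I'll move above the base for a close view.

```bash
python3 -m crank '[{"offset":[0.018,-0.03,0.01],"spin":-6},{"offset":[0.036,-0.06,0.02],"spin":-12},{"offset":[0.055,-0.09,0.03],"spin":-19},{"offset":[0.074,-0.12,0.04],"spin":-26},{"offset":[0.094,-0.153,0.05],"spin":-33},{"offset":[0.114,-0.185,0.06],"spin":-40},{"offset":[0.133,-0.217,0.07],"spin":-46},{"offset":[0.152,-0.25,0.08],"spin":-52}]' 1 && python3 -m crank '[{"offset":[0.018,-0.03,0.01],"spin":-4},{"offset":[0.036,-0.06,0.02],"spin":-8},{"offset":[0.054,-0.09,0.03],"spin":-11},{"offset":[0.066,-0.11,0.04],"spin":-11},{"offset":[0.076,-0.12,0.045],"spin":-11},{"offset":[0.08,-0.12,0.045],"spin":-11},{"offset":[0.08,-0.12,0.045],"spin":-11},{"offset":[0.08,-0.12,0.045],"spin":-11}]'
python3 - <<'E'
from h import *
st=manip.read_state(); p=manip.camera("wrist"); save(p,"w1.png"); E=ext(p,st)
print(st["clock"],st["eef_pos"],st["eef_rot"],p["fx"],p["k1"],"cam",-E[:3,:3].T@E[:3,3])
for n in ["base_hub","slot","frame","dock_seat"]:
    print(n,[(round(d["conf"],2),np.round(d["location"]).tolist()) for d in manip.search_frame(p,n)][:4])
    for d in manip.masks_of(p,n)[:1]:
        m=d["mask"].astype(np.uint8); r=cv2.minAreaRect(np.argwhere(m)[:,::-1].astype(np.float32)); print(r)
np.savez("w1.npz",E=E); 
E
```

```text
clock: 2.12
eef_pos: [398.1, 240.5, 286.1]
eef_rot: [3.141, -0.0, 1.766]
wrist_force: [1.0, 0.5, -0.5]
finger_gap: 93.9
clock: 2.78
eef_pos: [477.7, 121.2, 330.5]
eef_rot: [-3.141, -0.0, 1.575]
wrist_force: [-0.3, 0.2, 1.2]
finger_gap: 94.2
2.7833 [477.65412964 121.16157676 330.51477262] [-3.14101696e+00 -1.87595153e-04  1.57459311e+00] 280.6529846788898 -0.012550950779029702 cam [476.76109075 205.49007525 510.05448893]
base_hub [(0.69, [476.0, 131.0, 23.0])]
((316.19171142578125, 157.86537170410156), (76.15032958984375, 63.062965393066406), 1.7899105548858643)
slot [(0.55, [474.0, 122.0, 27.0]), (0.35, [479.0, -144.0, 57.0])]
((330.0, 363.5), (17.0, 24.0), 90.0)
frame [(0.72, [473.0, 124.0, 60.0])]
((316.0, 162.5), (29.0, 30.0), 90.0)
dock_seat [(0.94, [280.0, -294.0, 21.0]), (0.75, [229.0, 293.0, 17.0]), (0.56, [678.0, 155.0, 18.0])]
((414.4695739746094, 146.2717742919922), (88.26671600341797, 94.5556411743164), 86.36705780029297)
```

View pics/w1.png

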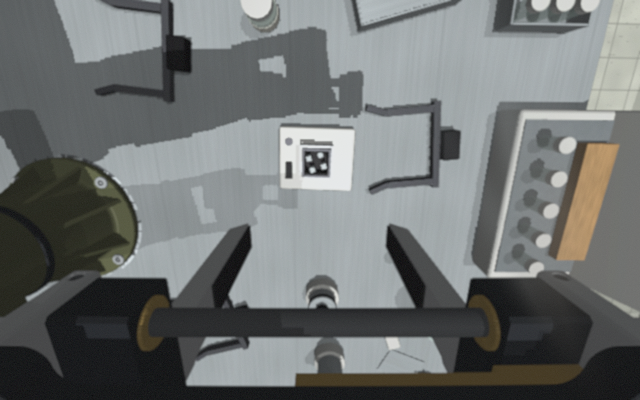

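The wrist view shows the base at px (316,158), turned about 2°, and the dock at px (370–455, 100–190). I'll fit their edges.

```bash
python3 - <<'E'
from h import *
st=manip.read_state(); p=manip.camera("wrist"); save(p,"w1c.png",(270,85,470,205,4)); E=ext(p,st)
g=p["pixels"].astype(int).min(2)
w=((g>200)).astype(np.uint8)
n,l,s,c=cv2.connectedComponentsWithStats(w[100:210,270:365]); i=1+s[1:,4].argmax()
pts=np.argwhere(l==i)[:,::-1]+[270,100]
W=unproj(p,E,pts,24)[:,:2].astype(np.float32); print("slab top",cv2.minAreaRect(W), s[i])
# dock dark
d=(g<75).astype(np.uint8)
for dd in manip.masks_of(p,"dock_seat"):
    m=dd["mask"]; q=np.argwhere(m)[:,::-1]
    Wd=unproj(p,E,q,18)[:,:2].astype(np.float32); print(round(dd["conf"],2),cv2.minAreaRect(Wd))
# hub top frame
for dd in manip.masks_of(p,"frame"):
    q=np.argwhere(dd["mask"])[:,::-1]; print("frame",cv2.minAreaRect(unproj(p,E,q,58)[:,:2].astype(np.float32)))
E
```

```text
slab top ((472.4018859863281, 124.18856048583984), (106.00875091552734, 125.1923599243164), 88.33341217041016) [  10   28   74   62 3005]
0.88 ((191.57569885253906, 299.02703857421875), (148.6915740966797, 162.13397216796875), 84.50777435302734)
0.59 ((473.27642822265625, 118.28787994384766), (53.836910247802734, 50.78575897216797), 89.26722717285156)
0.57 ((642.6205444335938, 145.0556640625), (159.91482543945312, 154.73568725585938), 5.120495796203613)
0.56 ((286.0452575683594, -264.3224182128906), (189.28065490722656, 90.08295440673828), 62.2905387878418)
frame ((472.94622802734375, 124.94633483886719), (48.00478744506836, 46.478614807128906), 87.93094635009766)
```

View pics/w1c.png

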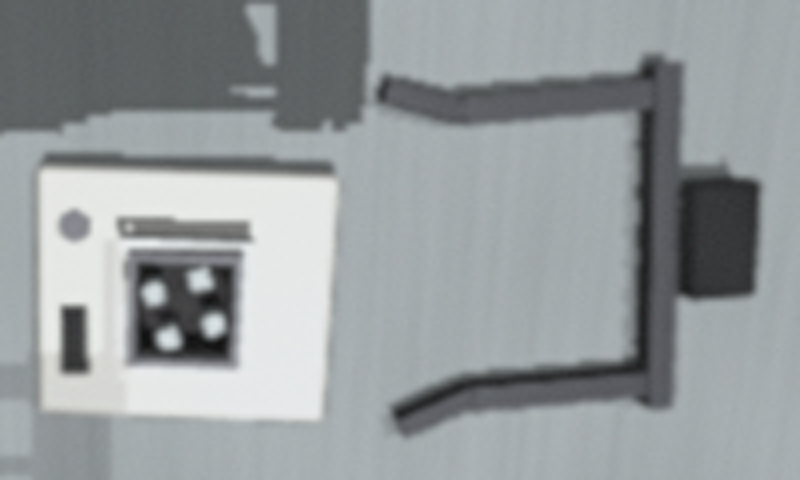

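```bash
python3 - <<'E'
from h import *
st=manip.read_state(); p=manip.camera("wrist"); E=ext(p,st)
P=np.array([[465,122],[640,106],[472,388],[638,371],[654,110],[646,360],[680,65],[670,405],[40,168],[336,178],[322,420],[40,410],[378,100],[402,434]],float)
uv=(P+.5)/4-.5+[270,85]
W=unproj(p,E,uv,18)[:,:2]; W[8:12]=unproj(p,E,uv[8:12],24)[:,:2]
print(W.round(1))
an=lambda a,b: np.degrees(np.arctan2(*(b-a)[::-1])).round(2)
print("upper",an(W[0],W[1]),"lower",an(W[2],W[3]),"stop",an(W[5],W[4])-90,an(W[7],W[6])-90)
print("base",an(W[8],W[9]),an(W[11],W[10]),an(W[11],W[8])-90,an(W[10],W[9])-90,W[8:12].mean(0))
E
```

```text
[[590.9 198.8]
 [664.3 205.7]
 [602.3  83. ]
 [676.6  91.2]
 [670.5 204.1]
 [679.6  96.3]
 [679.2 222.3]
 [693.   75.4]
 [411.3 179.5]
 [536.4 175.8]
 [534.3  69.4]
 [407.5  73.6]
 [553.6 207.5]
 [571.8  61.2]]
upper 5.38 lower 6.28 stop 4.849999999999994 5.359999999999999
base -1.7 -1.9 -2.030000000000001 -1.1700000000000017 [472.38061591 124.55579828]
```

```bash
python3 -m crank '[{"offset":[-0.002,0.001,-0.035],"spin":-1},{"offset":[-0.005,0.003,-0.075],"spin":-2},{"offset":[-0.005,0.003,-0.115],"spin":-2},{"offset":[-0.005,0.003,-0.155],"spin":-2},{"offset":[-0.005,0.003,-0.195],"spin":-2},{"offset":[-0.005,0.003,-0.235],"spin":-2},{"offset":[-0.005,0.003,-0.265],"spin":-2},{"offset":[-0.005,0.003,-0.28],"spin":-2}]' 1 && python3 -m crank '[{"offset":[0,0,-0.012],"spin":0},{"offset":[0,0,-0.021],"spin":0},{"offset":[0,0,-0.021],"spin":0},{"offset":[0,0,-0.021],"spin":0},{"offset":[0,0,-0.021],"spin":0},{"offset":[0,0,-0.021],"spin":0},{"offset":[0,0,-0.021],"spin":0},{"offset":[0,0,-0.021],"spin":0}]'
```

```text
clock: 4.1
eef_pos: [471.3, 123.1, 47.5]
eef_rot: [-3.138, 0.001, 1.539]
wrist_force: [0.5, 0.4, -0.1]
finger_gap: 93.7
clock: 4.77
eef_pos: [471.4, 123.1, 26.8]
eef_rot: [-3.138, 0.001, 1.539]
wrist_force: [-0.1, -0.3, 0.1]
finger_gap: 94.0
```

```bash
python3 -m crank '[{"offset":[0,0,0.001],"spin":0},{"offset":[0,0,0.001],"spin":0},{"offset":[0,0,0.001],"spin":0},{"offset":[0,0,0.001],"spin":0},{"offset":[0,0,0.001],"spin":0},{"offset":[0,0,0.001],"spin":0},{"offset":[0,0,0.001],"spin":0},{"offset":[0,0,0.001],"spin":0}]' 0 30
python3 - <<'E'
from h import *
st=manip.read_state(); p=manip.camera("wrist"); E=ext(p,st); save(p,"w2.png")
print(st["clock"],st["eef_pos"],st["eef_rot"],st["wrist_force"],st["finger_gap"],proj(p,E,[[472,124,24],[407,180,24],[536,176,24],[534,69,24],[670,204,18]]))
E
```

```text
clock: 5.43
eef_pos: [471.7, 123.2, 27.8]
eef_rot: [-3.139, 0.001, 1.539]
wrist_force: [2.5, 0.3, -2.0]
finger_gap: 55.8
5.4333 [471.74185808 123.15079851  27.83812508] [-3.13888023e+00  6.22712347e-04  1.53912383e+00] [ 2.51200908  0.32554324 -1.95171207] 55.84245979314819 [[319.98322623 233.42140381]
 [218.72867452 157.95483139]
 [415.0813987  157.93806581]
 [403.01259639 297.01111763]
 [620.03533261 107.86254836]]
```

View pics/w2.png

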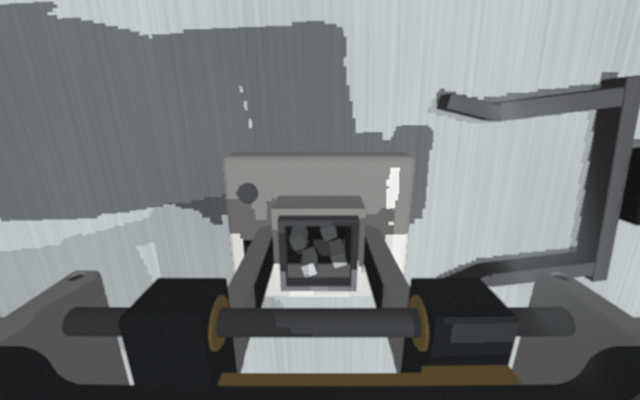

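```bash
python3 - <<'E'
from h import *
st=manip.read_state(); p=manip.camera("wrist"); E=ext(p,st); print(st["joints"],st["eef_pos"])
g=cv2.cvtColor(p["pixels"],cv2.COLOR_RGB2GRAY).astype(float)
# slab far edge: per column strongest vertical gradient
k=cv2.Sobel(cv2.GaussianBlur(g,(3,3),0),cv2.CV_64F,0,1)
def colfit(k,cols,r0,r1,z,sgn=0):
    uv=[]
    for c in cols:
        a=k[r0:r1,c]; a=sgn*a if sgn else abs(a); i=a.argmax(); uv.append((c,r0+i))
    uv=np.array(uv,float); W=unproj(p,E,uv,z)[:,:2]
    l=cv2.fitLine(W.astype(np.float32),cv2.DIST_HUBER,0,.01,.01).ravel(); l*=np.sign(l[0])*np.array([1,1,0,0])+np.array([0,0,1,1]) 
    return uv[[0,-1]].tolist(),np.degrees(np.arctan2(l[1],l[0])).round(2),l[2:].round(1)
print("slab far",colfit(k,range(235,345),148,166,24))
print(colfit(k,range(420,430),148,166,24))
save(p,"w2c.png",(420,60,640,300,3.0))
E
```

```text
[ 1.80224471e-01  3.99547378e-01  1.85234153e+00 -3.58720517e-05
  8.92554205e-01  2.11969439e-01] [471.7136527  123.1417757   27.81540734]
slab far ([[235.0, 156.0], [344.0, 156.0]], np.float32(-1.8), array([452.7, 179.8], dtype=float32))
([[420.0, 160.0], [429.0, 149.0]], np.float32(72.14), array([542.1, 176.5], dtype=float32))
```

View pics/w2c.png

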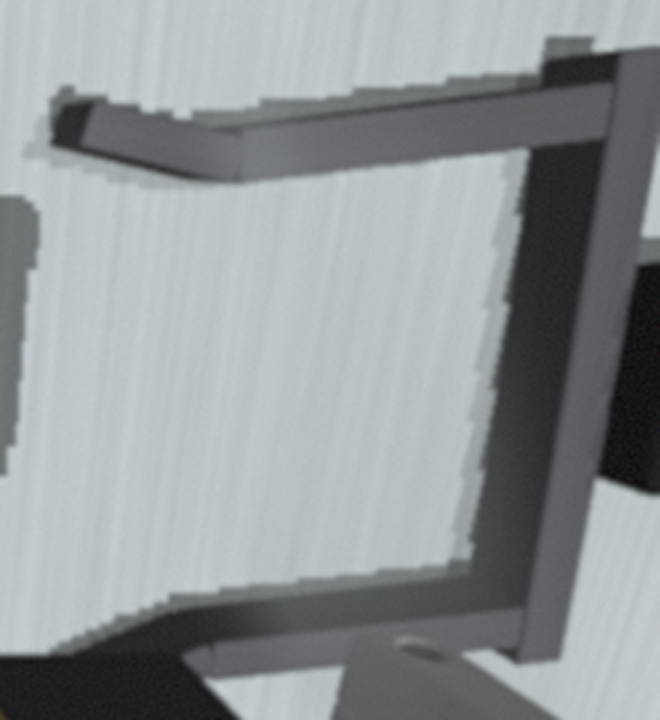

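```bash
python3 - <<'E'
from h import *
st=manip.read_state(); p=manip.camera("wrist"); E=ext(p,st)
P=np.array([[240,181],[603,140],[215,643],[522,608]],float)
W=unproj(p,E,(P+.5)/3-.5+[420,60],18)[:,:2]; print(W.round(1))
an=lambda a,b: np.degrees(np.arctan2(*(b-a)[::-1])).round(2)
a=[an(W[0],W[1]),an(W[2],W[3]),an(W[3],W[1])-90]; print(a)
for y in (5.2,5.6,6.0):
    u=np.array([np.cos(np.radians(y)),np.sin(np.radians(y))]); v=np.array([-u[1],u[0]])
    cv_=(W[:2]@v).mean()/2+(W[2:]@v).mean()/2; cu=(W[[1,3]]@u).mean()
    print(y,"width",(W[:2]@v).mean()-(W[2:]@v).mean(),"seat",(cu-66)*u+cv_*v, "stop inner corner",W[1]@u,W[3]@u)
E
```

```text
[[591.9 198.4]
 [670.1 205. ]
 [603.   83.1]
 [680.7  90.5]]
[np.float64(4.82), np.float64(5.46), np.float64(5.280000000000001)]
5.2 width 115.37488394509953 seat [609.69234498 141.80267896] stop inner corner 685.9559438004338 686.1141301950594
5.6 width 115.37499128168432 seat [609.70875183 141.61592756] stop inner corner 686.9402612246855 686.2960361531295
6.0 width 115.36947540396383 seat [609.7245654 141.4290872] stop inner corner 687.8910981497334 686.4444930106171
```

```bash
python3 -m crank '[{"offset":[0.004,0.001,0],"spin":1.2},{"offset":[0.008,0.002,0],"spin":2.4},{"offset":[0.012,0.0035,0],"spin":3.6},{"offset":[0.016,0.005,0],"spin":4.8},{"offset":[0.020,0.006,0],"spin":6},{"offset":[0.0235,0.007,0],"spin":7.1},{"offset":[0.0235,0.007,0],"spin":7.1},{"offset":[0.0235,0.007,0],"spin":7.1}]' && python3 -m crank '[{"offset":[0.010,0.0009,0],"spin":0},{"offset":[0.022,0.002,0],"spin":0},{"offset":[0.036,0.0033,0],"spin":0},{"offset":[0.050,0.0046,0],"spin":0},{"offset":[0.064,0.0059,0],"spin":0},{"offset":[0.078,0.0072,0],"spin":0},{"offset":[0.090,0.0083,0],"spin":0},{"offset":[0.097,0.009,0],"spin":0}]'
```

```text
clock: 6.25
eef_pos: [494.8, 129.9, 27.8]
eef_rot: [-3.138, 0.001, 1.664]
wrist_force: [-1.5, -3.0, 2.7]
finger_gap: 55.4
clock: 6.92
eef_pos: [591.4, 139.0, 27.7]
eef_rot: [-3.134, 0.001, 1.664]
wrist_force: [-14.1, -1.0, 12.5]
finger_gap: 55.4
```

```bash
python3 -m crank '[{"offset":[0.004,0.0004,0],"spin":0},{"offset":[0.008,0.0007,0],"spin":0},{"offset":[0.012,0.0011,0],"spin":0},{"offset":[0.015,0.0014,0],"spin":0},{"offset":[0.017,0.0016,0],"spin":0},{"offset":[0.0185,0.0017,0],"spin":0},{"offset":[0.0195,0.0018,0],"spin":0},{"offset":[0.0205,0.0019,0],"spin":0}]'
python3 - <<'E'
from h import *
st=manip.read_state(); print(st["eef_pos"],st["wrist_force"],st["moment"])
E
```

```text
clock: 7.58
eef_pos: [610.7, 141.1, 27.8]
eef_rot: [-3.131, 0.001, 1.664]
wrist_force: [-12.4, -1.1, 8.9]
finger_gap: 55.7
[610.71051967 141.09317381  27.84204338] [-12.38747075  -1.06574752   8.9045083 ] [-0.1748848   1.55976117  0.01444036]
```

```bash
python3 -m crank '[{"offset":[0.001,0.0001,0],"spin":0},{"offset":[0.0015,0.0001,0],"spin":0},{"offset":[0.002,0.0002,0],"spin":0},{"offset":[0.0025,0.0002,0],"spin":0},{"offset":[0.003,0.0003,0],"spin":0},{"offset":[0.0035,0.0003,0],"spin":0},{"offset":[0.004,0.0004,0],"spin":0},{"offset":[0.004,0.0004,0],"spin":0}]'
```

```text
clock: 8.25
eef_pos: [612.7, 141.4, 28.0]
eef_rot: [-3.126, 0.001, 1.664]
wrist_force: [-18.7, -4.0, 13.9]
finger_gap: 55.5
```

```bash
python3 -m crank '[{"offset":[0.001,0.0001,0],"spin":0},{"offset":[0.002,0.0002,0],"spin":0},{"offset":[0.003,0.0003,0],"spin":0},{"offset":[0.004,0.0004,0],"spin":0},{"offset":[0.005,0.0005,0],"spin":0},{"offset":[0.006,0.0006,0],"spin":0},{"offset":[0.006,0.0006,0],"spin":0},{"offset":[0.006,0.0006,0],"spin":0}]'
python3 - <<'E'
from h import *
st=manip.read_state(); p=manip.camera("wrist"); E=ext(p,st); save(p,"w3.png",(200,60,520,320,2.4)); print(st["eef_pos"],st["moment"])
E
```

```text
clock: 8.92
eef_pos: [612.6, 141.2, 26.9]
eef_rot: [-3.109, 0.002, 1.665]
wrist_force: [-42.9, -8.8, 23.8]
finger_gap: 56.1
[612.64554473 141.15312284  26.93152004] [-1.71606869  8.29215151  0.1310155 ]
```

View pics/w3.png

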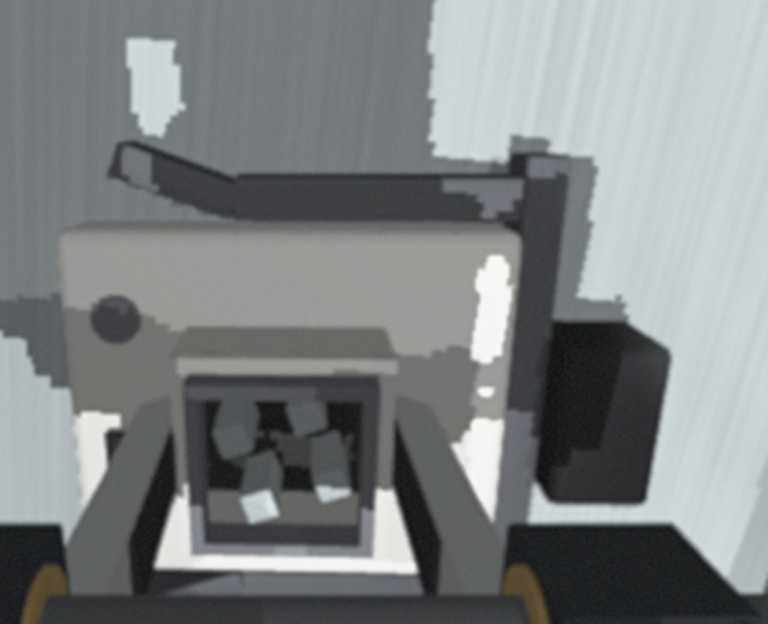

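Picture w3 shows the slab's end against the stop (px ~(515,330) in the crop) and the force rose to 43 N with no motion, so the base is seated. Next I release it, rise and measure the coupling.

```bash
python3 -m crank '[{"offset":[0.001,0,0.001],"spin":0},{"offset":[0,0,0.001],"spin":0},{"offset":[0,0,0.001],"spin":0},{"offset":[0,0,0.001],"spin":0},{"offset":[0,0,0.015],"spin":0},{"offset":[0,0,0.04],"spin":0},{"offset":[0,0,0.06],"spin":0},{"offset":[0,-0.01,0.08],"spin":0}]' 1
python3 - <<'E'
from h import *
st=manip.read_state(); p=manip.camera("wrist"); E=ext(p,st); c=proj(p,E,[[612,142,52]])[0]; print(st["eef_pos"],st["eef_rot"],c)
x,y=(c+.5).astype(int); a,b=x-60,y-50; print(a,b)
np.savez("w4.npz",E=E,pix=p["pixels"]); save(p,"w4.png",(a,b,a+120,b+90,6.5))
g=p["pixels"].min(2)
E
```

```text
clock: 9.63
eef_pos: [612.9, 132.3, 109.2]
eef_rot: [-3.111, 0.002, 1.666]
wrist_force: [0.1, 0.2, 0.5]
finger_gap: 94.0
[612.86365943 132.31095468 109.18922203] [-3.11063111e+00  2.06177841e-03  1.66613675e+00] [321.40320641 199.00826563]
261 149
```

View pics/w4.png

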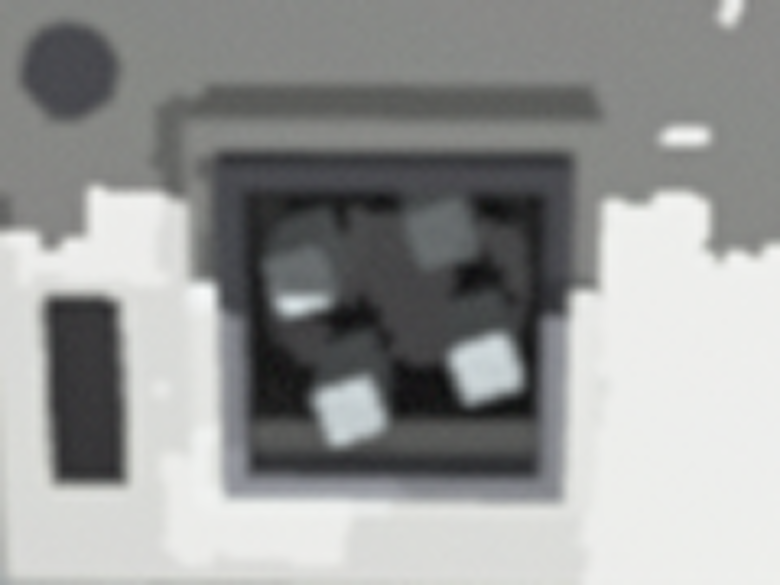

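Picture w4 shows four lugs centred at about crop px (394,320), with the slots turned about 16° in the image. The tool picked up 1.8° of tilt from the push. I'll work out the slot pose and look at the cup in both fixed cameras.

```bash
python3 - <<'E'
from h import *
d=np.load("w4.npz"); E=d["E"]
ps={c:manip.camera(c) for c in ("top","scene")}
w=manip.camera("wrist")
L=np.array([[300,272],[442,232],[486,368],[350,410]],float)
Wl=unproj(w,E,(L+.5)/6.5-.5+[261,149],52)[:,:2]; print(Wl.round(1),"c",Wl.mean(0))
an=lambda a,b: np.degrees(np.arctan2(*(b-a)[::-1])).round(2)
print(an(Wl[0],Wl[1]),an(Wl[3],Wl[2]),an(Wl[3],Wl[0])-90,an(Wl[2],Wl[1])-90)
F=np.array([[215,155],[573,155],[562,497],[226,497]],float) # frame outer corners z=58
Wf=unproj(w,E,(F+.5)/6.5-.5+[261,149],58)[:,:2]; print("frame c",Wf.mean(0),an(Wf[0],Wf[1]),an(Wf[3],Wf[2]))
ims=[]
for c,z in (("top",100),("scene",100)):
    p=ps[c]; Ec=ext(p); u,v=proj(p,Ec,[[503,-320,95]])[0].astype(int); a,b=u-20,v-22; print(c,a,b)
    ims.append(cv2.resize(p["pixels"][b:b+44,a:a+40,::-1],None,fx=10,fy=10,interpolation=cv2.INTER_CUBIC))
cv2.imwrite("pics/cup.png",np.hstack(ims)); 
st=manip.read_state(); print(st["eef_rot"],st["joints"])
E
```

```text
[[598.4 148.5]
 [616.9 156. ]
 [624.9 137.6]
 [606.9 129.5]] c [611.78264238 142.90315385]
22.18 24.21 24.150000000000006 23.430000000000007
frame c [611.73005171 143.46159635] 5.86 6.24
top 388 154
scene 178 194
[-3.11040284e+00  2.30237993e-03  1.66447899e+00] [ 1.52564190e-01  5.76179993e-01  1.36171925e+00 -4.89468264e-04
  1.23496468e+00  5.90859703e-02]
```

View pics/cup.png

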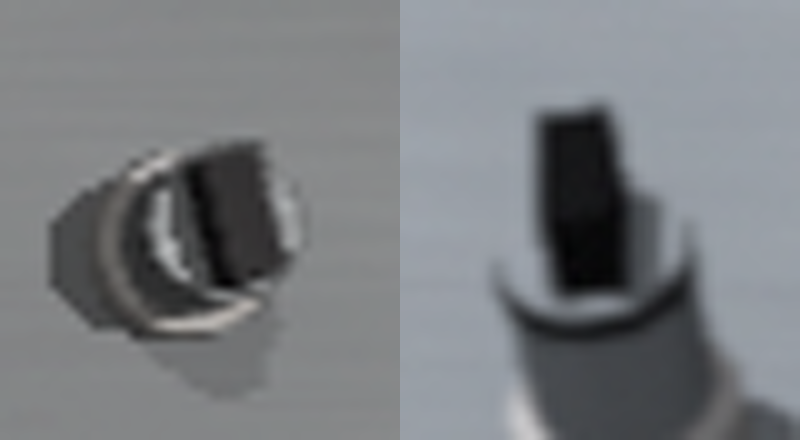

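The slot is at about (611.8, 143) with yaw 23.5°, and the cup bar's yaw is about 16°. To undo the 1.8° tool tilt, I'll regrip the docked hub across y and push lightly toward the +y fence, which keeps the base in the dock.

```bash
python3 -m crank '[{"offset":[0,0.003,0],"spin":-7},{"offset":[0,0.006,0],"spin":-14},{"offset":[-0.001,0.009,0],"spin":-21},{"offset":[-0.001,0.0107,0],"spin":-28},{"offset":[-0.001,0.0107,0],"spin":-35},{"offset":[-0.001,0.0107,0],"spin":-42},{"offset":[-0.001,0.0107,-0.02],"spin":-49},{"offset":[-0.001,0.0107,-0.03],"spin":-56}]' 1 && python3 -m crank '[{"offset":[0,0,0],"spin":-7},{"offset":[0,0,0],"spin":-14},{"offset":[0,0,0],"spin":-21},{"offset":[0,0,-0.005],"spin":-28},{"offset":[0,0,-0.02],"spin":-34},{"offset":[0,0,-0.04],"spin":-34},{"offset":[0,0,-0.047],"spin":-34},{"offset":[0,0,-0.047],"spin":-34}]'
```

```text
clock: 10.5
eef_pos: [611.0, 142.0, 75.3]
eef_rot: [-3.109, 0.004, 0.681]
wrist_force: [0.2, -0.4, 0.2]
finger_gap: 94.0
clock: 11.17
eef_pos: [610.1, 142.1, 26.7]
eef_rot: [-3.109, 0.007, 0.089]
wrist_force: [-0.1, 0.6, 0.6]
finger_gap: 94.0
```

```bash
python3 -m crank '[{"offset":[0,0,0.001],"spin":0},{"offset":[0,0,0.001],"spin":0},{"offset":[0,0,0.001],"spin":0},{"offset":[0,0,0.001],"spin":0},{"offset":[0,0,0.001],"spin":0},{"offset":[0,0,0.001],"spin":0},{"offset":[0,0,0.001],"spin":0},{"offset":[0,0,0.001],"spin":0}]' 0 30; python3 -m crank '[{"offset":[0,0.001,0],"spin":0},{"offset":[0,0.002,0],"spin":0},{"offset":[0,0.003,0],"spin":0},{"offset":[0,0.004,0],"spin":0},{"offset":[0,0.005,0],"spin":0},{"offset":[0,0.006,0],"spin":0},{"offset":[0,0.006,0],"spin":0},{"offset":[0,0.006,0],"spin":0}]'
```

```text
clock: 11.83
eef_pos: [610.1, 142.0, 27.7]
eef_rot: [-3.11, 0.007, 0.089]
wrist_force: [-0.3, -1.0, 0.8]
finger_gap: 56.3
clock: 12.5
eef_pos: [610.0, 143.7, 27.7]
eef_rot: [-3.115, 0.01, 0.088]
wrist_force: [-4.1, -29.9, 5.9]
finger_gap: 56.0
```

```bash
python3 -m crank '[{"offset":[0,0.001,0],"spin":0},{"offset":[0,0.002,0],"spin":0},{"offset":[0,0.003,0],"spin":0},{"offset":[0,0.004,0],"spin":0},{"offset":[0,0.005,0],"spin":0},{"offset":[0,0.006,0],"spin":0},{"offset":[0,0.006,0],"spin":0},{"offset":[0,0.006,0],"spin":0}]'
```

```text
clock: 13.17
eef_pos: [610.0, 143.8, 27.6]
eef_rot: [-3.124, 0.012, 0.086]
wrist_force: [-4.0, -41.8, 7.7]
finger_gap: 55.9
```

```bash
python3 -m crank '[{"offset":[0,0.001,0],"spin":0},{"offset":[0,0.002,0],"spin":0},{"offset":[0,0.003,0],"spin":0},{"offset":[0,0.004,0],"spin":0},{"offset":[0,0.006,0],"spin":0},{"offset":[0,0.007,0],"spin":0},{"offset":[0,0.007,0],"spin":0},{"offset":[0,0.007,0],"spin":0}]'
```

```text
clock: 13.83
eef_pos: [609.9, 143.7, 27.5]
eef_rot: [-3.134, 0.015, 0.085]
wrist_force: [-5.8, -49.8, 9.0]
finger_gap: 56.1
```

```bash
python3 -m crank '[{"offset":[0,0,0.001],"spin":0},{"offset":[0,0,0.001],"spin":0},{"offset":[0,0,0.001],"spin":0},{"offset":[0,0,0.001],"spin":0},{"offset":[0,0,0.015],"spin":0},{"offset":[0,0,0.05],"spin":0},{"offset":[0,0,0.08],"spin":0},{"offset":[-0.01,0,0.09],"spin":0}]' 1
python3 - <<'E'
from h import *
st=manip.read_state(); p=manip.camera("wrist"); E=ext(p,st); c=proj(p,E,[[611.8,143.5,52]])[0]; print(st["eef_pos"],st["eef_rot"],c)
x,y=(c+.5).astype(int); a,b=x-55,y-45; print(a,b)
np.savez("w5.npz",E=E,pix=p["pixels"]); save(p,"w5.png",(a,b,a+110,b+85,7))
T=manip.camera("top"); Et=ext(T); print("bar top",unproj(T,Et,[[411.6,175.1]],120), [ (round(d["conf"],2),d["location"]) for n in ("cup_bar",) for d in manip.search_frame(T,n)])
E
```

```text
clock: 14.5
eef_pos: [602.2, 144.6, 123.3]
eef_rot: [-3.133, 0.008, 0.085]
wrist_force: [-0.0, -0.0, -0.1]
finger_gap: 94.0
[602.19967854 144.61349924 123.30610787] [-3.13281735  0.00814253  0.0852451 ] [322.12744631 192.15371631]
267 147
bar top [[ 503.57816439 -326.10516876  120.        ]] [(0.55, [499.3, -322.2, 84.6])]
```

View pics/w5.png

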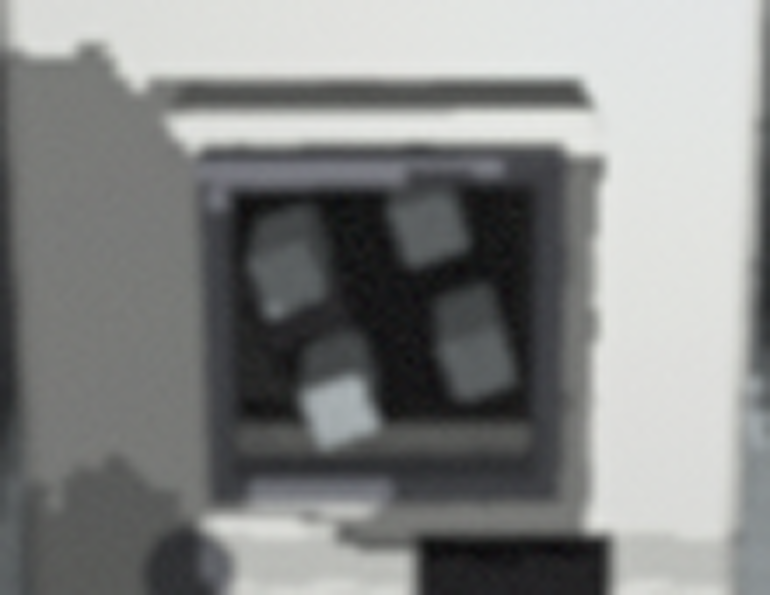

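```bash
python3 - <<'E'
from h import *
w=manip.camera("wrist"); E=np.load("w5.npz")["E"]
an=lambda a,b: np.degrees(np.arctan2(*(b-a)[::-1])).round(2)
L=np.array([[287,280],[430,228],[477,362],[340,410]],float)
W=unproj(w,E,(L+.5)/7-.5+[267,147],52)[:,:2]; print(W.round(1),"c",W.mean(0),an(W[0],W[1])+90,an(W[3],W[2])+90,an(W[3],W[0]),an(W[2],W[1]))
F=np.array([[198,150],[562,150],[555,503],[212,503]],float)
W=unproj(w,E,(F+.5)/7-.5+[267,147],58)[:,:2]; print("frame",W.mean(0),an(W[0],W[1])+90,an(W[3],W[2])+90)
E
```

```text
[[616.  157.4]
 [624.7 139.2]
 [606.9 131.2]
 [598.5 148.9]] c [611.5011001  144.19851694] 25.590000000000003 25.370000000000005 25.79 24.23
frame [611.84345142 144.47088716] 4.989999999999995 5.090000000000003
```

```bash
python3 -m crank '[{"offset":[0,-0.02,0.03],"spin":0},{"offset":[-0.005,-0.05,0.06],"spin":2},{"offset":[-0.012,-0.085,0.08],"spin":4},{"offset":[-0.02,-0.122,0.097],"spin":6},{"offset":[-0.03,-0.16,0.097],"spin":8},{"offset":[-0.04,-0.198,0.097],"spin":10},{"offset":[-0.048,-0.235,0.097],"spin":11},{"offset":[-0.056,-0.272,0.097],"spin":11}]' && python3 -m crank '[{"offset":[-0.008,-0.037,0],"spin":0},{"offset":[-0.016,-0.075,0],"spin":0},{"offset":[-0.025,-0.112,0],"spin":0},{"offset":[-0.033,-0.148,0],"spin":0},{"offset":[-0.04,-0.18,0],"spin":0},{"offset":[-0.043,-0.196,0],"spin":0},{"offset":[-0.043,-0.198,0],"spin":0},{"offset":[-0.043,-0.198,0],"spin":0}]'
python3 - <<'E'
from h import *
st=manip.read_state(); p=manip.camera("wrist"); E=ext(p,st); c=proj(p,E,[[503,-325,110]])[0]; print(st["eef_pos"],st["eef_rot"],c)
x,y=(c+.5).astype(int); a,b=x-50,y-40; print(a,b)
np.savez("w6.npz",E=E,pix=p["pixels"]); save(p,"w6.png",(a,b,a+100,b+80,7.5))
E
```

```text
clock: 15.37
eef_pos: [542.9, -129.5, 213.2]
eef_rot: [-3.132, 0.017, 0.279]
wrist_force: [-0.2, -0.1, -0.3]
finger_gap: 93.7
clock: 16.03
eef_pos: [499.9, -327.4, 212.1]
eef_rot: [-3.131, 0.018, 0.278]
wrist_force: [0.2, 0.2, 0.1]
finger_gap: 93.9
[ 499.91550112 -327.41842572  212.0645841 ] [-3.13064706  0.01804903  0.27778306] [319.10366747 188.32250094]
269 148
```

View pics/w6.png

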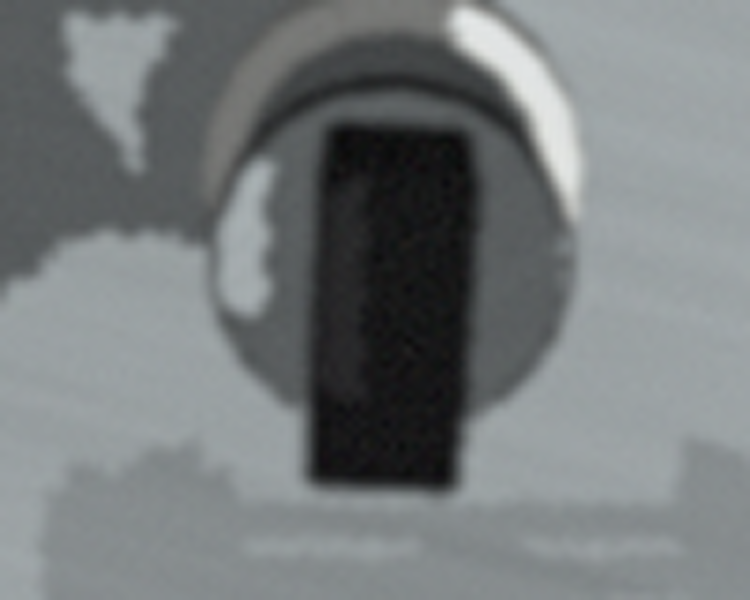

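```bash
python3 - <<'E'
from h import *
from scipy.optimize import minimize
w=manip.camera("wrist"); d=np.load("w6.npz"); E=d["E"]; pix=d["pix"]
g=pix[148:228,269:369].max(2); S=8; G=cv2.resize(g,None,fx=S,fy=S,interpolation=cv2.INTER_LINEAR)
m=(G<52).astype(np.uint8); n,l,s,c=cv2.connectedComponentsWithStats(m); i=1+s[1:,4].argmax(); m=cv2.morphologyEx((l==i).astype(np.uint8),cv2.MORPH_OPEN,np.ones((25,25))); print(s[i])
def cost(q):
    x,y,a=q; R=np.array([[np.cos(a),-np.sin(a)],[np.sin(a),np.cos(a)]])
    X=np.array([[*(R@[i*23,j*11]+[x,y]),z] for i in(-1,1) for j in (-1,1) for z in (86,120)])
    uv=(proj(w,E,X)-[269,148]+.5)*S-.5
    k=np.zeros_like(m); cv2.fillConvexPoly(k,cv2.convexHull(np.round(uv).astype(np.int32)),1)
    return 1-(m&k).sum()/(m|k).sum()
best=min((minimize(cost,[x,y,a],method="Nelder-Mead",options=dict(initial_simplex=[[x,y,a],[x+4,y,a],[x,y+4,a],[x,y,a+.1]])) for x in(500,505) for y in(-326,-322) for a in(.2,.3)),key=lambda r:r.fun)
print(best.x,np.degrees(best.x[2]),best.fun)
print("lid",unproj(w,E,[[269+393.5/7.5,148+257/7.5]],86))
E
```

```text
[  332   132   178   387 60758]
[ 5.01801698e+02 -3.26960648e+02  2.42573302e-01] 13.898426454031819 0.14061414084107515
lid [[ 503.66689826 -327.33926642   86.        ]]
```

The bar in w6 (centred at crop px ~(390,307)) leans about 2.5° from the tool, giving a bar yaw of about 13.6° and a cup axis at about (503.3, -327.2). I'll descend and grip.

```bash
python3 -m crank '[{"offset":[0.001,0,-0.025],"spin":-1},{"offset":[0.003,0,-0.055],"spin":-2.2},{"offset":[0.0033,0,-0.085],"spin":-2.2},{"offset":[0.0033,0,-0.105],"spin":-2.2},{"offset":[0.0033,0,-0.117],"spin":-2.2},{"offset":[0.0033,0,-0.121],"spin":-2.2},{"offset":[0.0033,0,-0.121],"spin":-2.2},{"offset":[0.0033,0,-0.121],"spin":-2.2}]' && python3 -m crank '[{"offset":[0,0,0],"spin":0},{"offset":[0,0,0],"spin":0},{"offset":[0,0,0],"spin":0},{"offset":[0,0,0],"spin":0},{"offset":[0,0,0],"spin":0},{"offset":[0,0,0],"spin":0},{"offset":[0,0,0],"spin":0},{"offset":[0,0,0],"spin":0}]' 0 50
```

```text
clock: 16.8
eef_pos: [504.5, -326.1, 93.1]
eef_rot: [-3.133, 0.016, 0.242]
wrist_force: [-0.3, -0.3, 1.0]
finger_gap: 94.0
clock: 17.47
eef_pos: [504.5, -326.1, 93.1]
eef_rot: [-3.133, 0.016, 0.242]
wrist_force: [0.2, -0.7, -0.6]
finger_gap: 44.2
```

```bash
python3 -m crank '[{"offset":[0,0,-0.001],"spin":0},{"offset":[0,0,-0.001],"spin":0},{"offset":[0,0,-0.001],"spin":0},{"offset":[0,0,-0.001],"spin":0},{"offset":[0,0,-0.001],"spin":0},{"offset":[0,0,-0.001],"spin":0},{"offset":[0,0,-0.001],"spin":0},{"offset":[0,0,-0.001],"spin":0}]' 0 50
python3 - <<'E'
from h import *
st=manip.read_state(); p=manip.camera("wrist"); E=ext(p,st); np.savez("w7.npz",E=E,pix=p["pixels"])
g=p["pixels"].astype(int)
# lid edge columns/rows round predicted lid
Lc=st["eef_pos"]; a=st["eef_rot"][2]
for dx in (-27,-23,23,27): print(dx,proj(p,E,[[Lc[0]+dx*np.cos(a),Lc[1]+dx*np.sin(a),86 if abs(dx)==27 else 120]]))
print(st["finger_gap"],g[130:260:2,320].mean(1).astype(int))
E
```

```text
clock: 18.13
eef_pos: [504.4, -326.0, 91.9]
eef_rot: [-3.132, 0.017, 0.242]
wrist_force: [-0.4, -0.8, -2.3]
finger_gap: 21.8
-27 [[319.83958818 264.07273071]]
-23 [[319.5918371  287.64357686]]
23 [[319.68871651 219.86476681]]
27 [[319.95540697 195.27864279]]
21.76497737494831 [171 169 168 173 167 167 172 173 171 172 171 169 168 174 175 164 108  96
  91  89 105 128 124 124 107  73  72  73  71  74  74  69  33  27  72 101
 100  90  37  16  16  15  19  21  23  22  21  22  20  24  26  23  22  23
  21  21  23  26  26  23  16  23  19  16  20]
```

```bash
python3 -m crank '[{"offset":[0,0,0.015],"spin":0},{"offset":[0,0,0.04],"spin":0},{"offset":[0,0.004,0.075],"spin":0},{"offset":[0.003,0.02,0.105],"spin":0},{"offset":[0.009,0.045,0.115],"spin":1},{"offset":[0.016,0.075,0.115],"spin":3},{"offset":[0.024,0.11,0.115],"spin":5},{"offset":[0.033,0.147,0.115],"spin":7}]' && python3 -m crank '[{"offset":[0.009,0.038,0],"spin":1},{"offset":[0.018,0.076,0],"spin":2},{"offset":[0.027,0.115,0],"spin":3},{"offset":[0.036,0.154,0],"spin":3.5},{"offset":[0.045,0.193,0],"spin":3.5},{"offset":[0.054,0.231,0],"spin":3.5},{"offset":[0.062,0.267,0],"spin":3.5},{"offset":[0.068,0.295,0],"spin":3.5}]'
python3 - <<'E'
from h import *
st=manip.read_state(); print(st["eef_pos"],st["eef_rot"],np.degrees(st["eef_rot"][2]),st["finger_gap"],np.array([612.8,144.7])-st["eef_pos"][:2])
E
```

```text
clock: 18.85
eef_pos: [537.2, -177.9, 207.0]
eef_rot: [-3.132, 0.016, 0.365]
wrist_force: [1.1, -1.4, -2.5]
finger_gap: 21.3
clock: 19.52
eef_pos: [605.2, 120.0, 206.8]
eef_rot: [-3.132, 0.017, 0.427]
wrist_force: [0.4, -0.2, -2.4]
finger_gap: 22.1
[605.20826795 119.98030644 206.84633233] [-3.13212376  0.01671279  0.42718151] 24.475697397476655 22.059973376283892 [ 7.59173205 24.71969356]
```

```bash
python3 -m crank '[{"offset":[0.002,0.008,-0.01],"spin":0},{"offset":[0.006,0.018,-0.025],"spin":0},{"offset":[0.0076,0.0247,-0.04],"spin":0},{"offset":[0.0076,0.0247,-0.055],"spin":0},{"offset":[0.0076,0.0247,-0.055],"spin":0},{"offset":[0.0076,0.0247,-0.055],"spin":0},{"offset":[0.0076,0.0247,-0.055],"spin":0},{"offset":[0.0076,0.0247,-0.055],"spin":0}]'
python3 - <<'E'
from h import *
st=manip.read_state(); p=manip.camera("wrist"); E=ext(p,st); print(st["eef_pos"])
np.savez("w8.npz",E=E,pix=p["pixels"]); save(p,"w8.png",(230,80,410,260,3.3))
print([(round(d["conf"],2),d["location"]) for d in manip.search_frame(p,"base_hub")])
E
```

```text
clock: 20.18
eef_pos: [613.2, 144.2, 152.8]
eef_rot: [-3.133, 0.015, 0.426]
wrist_force: [0.8, 0.5, -2.4]
finger_gap: 21.4
[613.21254859 144.16608215 152.80196741]
[(0.81, [643.9, 162.5, 24.3])]
```

```bash
python3 -m crank '[{"offset":[-0.0004,0.0005,-0.004],"spin":0},{"offset":[-0.0004,0.0005,-0.008],"spin":0},{"offset":[-0.0004,0.0005,-0.011],"spin":0},{"offset":[-0.0004,0.0005,-0.014],"spin":0},{"offset":[-0.0004,0.0005,-0.016],"spin":0},{"offset":[-0.0004,0.0005,-0.018],"spin":0},{"offset":[-0.0004,0.0005,-0.019],"spin":0},{"offset":[-0.0004,0.0005,-0.019],"spin":0}]'
```

```text
clock: 20.95
eef_pos: [612.8, 144.7, 133.5]
eef_rot: [-3.133, 0.016, 0.427]
wrist_force: [0.9, -1.9, -3.5]
finger_gap: 21.5
```

```bash
python3 -m crank '[{"offset":[0,0,-0.002],"spin":0},{"offset":[0,0,-0.004],"spin":0},{"offset":[0,0,-0.006],"spin":0},{"offset":[0,0,-0.007],"spin":0},{"offset":[0,0,-0.008],"spin":0},{"offset":[0,0,-0.009],"spin":0},{"offset":[0,0,-0.010],"spin":0},{"offset":[0,0,-0.010],"spin":0}]'
```

```text
clock: 21.62
eef_pos: [612.9, 144.8, 123.8]
eef_rot: [-3.133, 0.015, 0.427]
wrist_force: [0.1, -1.4, 2.3]
finger_gap: 21.5
```

```bash
python3 -m crank '[{"offset":[0,0,-0.002],"spin":0},{"offset":[0,0,-0.003],"spin":0},{"offset":[0,0,-0.004],"spin":0},{"offset":[0,0,-0.005],"spin":0},{"offset":[0,0,-0.006],"spin":0},{"offset":[0,0,-0.007],"spin":0},{"offset":[0,0,-0.008],"spin":0},{"offset":[0,0,-0.008],"spin":0}]'
```

```text
clock: 22.28
eef_pos: [613.2, 144.8, 117.7]
eef_rot: [-3.133, 0.013, 0.427]
wrist_force: [-5.7, -1.7, 16.8]
finger_gap: 21.9
```

```bash
python3 -m crank '[{"offset":[0,0,-0.001],"spin":0},{"offset":[0,0,-0.002],"spin":0},{"offset":[0,0,-0.003],"spin":0},{"offset":[0,0,-0.004],"spin":0},{"offset":[0,0,-0.004],"spin":0},{"offset":[0,0,-0.004],"spin":0},{"offset":[0,0,-0.004],"spin":0},{"offset":[0,0,-0.004],"spin":0}]'
python3 - <<'E'
from h import *
st=manip.read_state(); p=manip.camera("scene"); print(st["eef_pos"],st["wrist_force"],st["finger_gap"],st["qd"])
for n in ("base_hub","frame","cup_bar","dock_seat","short_cup"):
    print(n,[(round(d["conf"],2),np.round(d["location"]).tolist()) for d in manip.search_frame(p,n)][:3])
E
```

```text
clock: 22.95
eef_pos: [614.0, 145.0, 117.5]
eef_rot: [-3.134, 0.01, 0.427]
wrist_force: [-11.3, -1.2, 31.3]
finger_gap: 21.8
[613.96964292 145.00988518 117.54910123] [-11.32665992  -1.18948502  31.25147898] 21.751121483858455 [ 0.00028109  0.001543    0.00236926  0.0005995  -0.00072883 -0.00156705]
base_hub [(0.74, [409.0, 347.0, 45.0]), (0.61, [639.0, 132.0, 24.0])]
frame [(0.38, [410.0, 343.0, 43.0])]
cup_bar [(0.63, [631.0, 144.0, 107.0])]
dock_seat [(0.89, [244.0, 305.0, 19.0]), (0.83, [307.0, -214.0, 14.0])]
short_cup [(0.54, [503.0, -156.0, 52.0])]
```

The key entered the slots without resistance, and the press bottomed out hard (+14 N for 0.2 mm) at the predicted height. I'll add one gentle nudge toward the stop while still pressing down, then check the base in the wrist image.

```bash
python3 -m crank '[{"offset":[0.001,0,-0.004],"spin":0},{"offset":[0.002,0,-0.004],"spin":0},{"offset":[0.002,0,-0.004],"spin":0},{"offset":[0.003,0,-0.004],"spin":0},{"offset":[0.003,0,-0.004],"spin":0},{"offset":[0.003,0,-0.004],"spin":0},{"offset":[0.003,0,-0.004],"spin":0},{"offset":[0.003,0,-0.004],"spin":0}]'
python3 - <<'E'
from h import *
st=manip.read_state(); p=manip.camera("wrist"); E=ext(p,st); print(st["clock"],st["eef_pos"],st["wrist_force"],st["finger_gap"])
for d in manip.masks_of(p,"base_hub")[:2]:
    q=np.argwhere(d["mask"])[:,::-1]; print(round(d["conf"],2),cv2.minAreaRect(unproj(p,E,q,24)[:,:2].astype(np.float32)))
# brightness profile across slab end / stop, along dock x, at several dock-y
th=np.radians(5.3);u=np.array([np.cos(th),np.sin(th)]);v=np.array([-u[1],u[0]])
g=cv2.cvtColor(p["pixels"],cv2.COLOR_RGB2GRAY)
for y in (-45,-25,25,45):
    s=np.arange(50,84,2.); X=np.c_[np.array([611.6,144.0])+s[:,None]*u+y*v,np.full(len(s),24)]
    uv=proj(p,E,X).round().astype(int); print(y,uv[0],uv[-1],[int(g[b,a]) if 0<=b<400 and 0<=a<640 else -1 for a,b in uv])
E
```

```text
clock: 23.92
eef_pos: [617.2, 145.9, 117.4]
eef_rot: [-3.134, 0.007, 0.427]
wrist_force: [-14.1, 0.3, 32.0]
finger_gap: 21.6
23.9167 [617.24157571 145.93163002 117.44270619] [-14.13636479   0.3188218   32.03174025] 21.602032053204812
0.95 ((612.4041137695312, 144.59364318847656), (129.92868041992188, 110.52897644042969), 5.7928290367126465)
0.43 ((642.8759155273438, 145.7893829345703), (153.71481323242188, 152.39688110351562), 5.5147294998168945)
-45 [379 170] [392 139] [236, 236, 237, 237, 237, 236, 224, 195, 98, 103, 104, 103, 102, 99, 136, 179, 177]
-25 [361 163] [373 132] [236, 236, 236, 236, 236, 236, 230, 186, 95, 101, 103, 100, 102, 89, 44, 57, 62]
25 [312 146] [323 114] [234, 234, 234, 234, 234, 233, 220, 162, 89, 97, 98, 95, 97, 90, 89, 101, 99]
45 [293 139] [303 106] [232, 233, 232, 232, 232, 232, 220, 165, 88, 95, 95, 95, 94, 92, 149, 176, 174]
```

```bash
python3 - <<'E'
from h import *
p=manip.camera("wrist"); g1=cv2.cvtColor(p["pixels"],cv2.COLOR_RGB2GRAY)
st=manip.read_state(); print(st["eef_pos"],st["wrist_force"])
for n in ("w7","w8"):
    g0=cv2.cvtColor(np.load(n+".npz")["pix"],cv2.COLOR_RGB2GRAY)
    print(n,[g0[188:216,c].tolist() for c in (310,330)])
    t=g0[200:260,285:355]
    r=cv2.matchTemplate(g1[188:272,273:367],t,cv2.TM_CCOEFF_NORMED); print(cv2.minMaxLoc(r),"no-shift=(12,12)")
print("now",[g1[188:216,c].tolist() for c in (310,330)])
E
```

```text
[617.2356258  145.92964586 117.39383642] [-14.2616068    0.56152492  32.52271487]
w7 [[75, 73, 73, 74, 75, 71, 56, 38, 19, 31, 53, 73, 90, 102, 102, 100, 90, 65, 37, 20, 14, 22, 15, 19, 18, 20, 22, 15], [73, 74, 70, 70, 72, 72, 67, 53, 32, 22, 38, 59, 76, 91, 100, 115, 126, 108, 64, 27, 15, 20, 18, 18, 23, 17, 15, 22]]
(0.1956329196691513, 0.9391610026359558, (0, 24), (12, 15)) no-shift=(12,12)
w8 [[75, 77, 77, 75, 77, 72, 59, 38, 17, 32, 53, 74, 92, 103, 107, 103, 95, 68, 39, 20, 17, 27, 25, 21, 18, 23, 13, 24], [75, 75, 73, 73, 76, 76, 71, 54, 33, 22, 41, 60, 79, 93, 105, 111, 107, 88, 54, 17, 16, 18, 17, 18, 21, 24, 19, 16]]
(0.30836883187294006, 0.9402926564216614, (0, 14), (12, 15)) no-shift=(12,12)
now [[76, 75, 74, 77, 74, 75, 77, 73, 77, 67, 45, 23, 28, 46, 70, 88, 103, 111, 105, 101, 80, 49, 22, 15, 16, 24, 25, 25], [75, 75, 76, 74, 75, 77, 77, 75, 75, 76, 69, 48, 32, 41, 57, 75, 92, 106, 114, 109, 86, 49, 26, 21, 24, 18, 22, 26]]
```

```bash
python3 -m crank '[{"offset":[0,0,-0.004],"spin":0},{"offset":[-0.001,0,-0.004],"spin":0},{"offset":[-0.001,0,-0.0045],"spin":0},{"offset":[-0.001,0,-0.005],"spin":0},{"offset":[-0.001,0,-0.005],"spin":0},{"offset":[-0.001,0,-0.005],"spin":0},{"offset":[-0.001,0,-0.005],"spin":0},{"offset":[-0.001,0,-0.005],"spin":0}]' - 60
python3 - <<'E'
from h import *
st=manip.read_state(); p=manip.camera("wrist"); E=ext(p,st); g1=cv2.cvtColor(p["pixels"],cv2.COLOR_RGB2GRAY)
g0=cv2.cvtColor(np.load("w8.npz")["pix"],cv2.COLOR_RGB2GRAY)
for n,g in (("w8",g0),("now",g1)):
    print(n,[g[190:214,c].tolist() for c in (310,330)]); print([g[255:300:1,c].tolist() for c in (320,)])
for d in manip.masks_of(p,"base_hub")[:1]:
    q=np.argwhere(d["mask"])[:,::-1]; print(round(d["conf"],2),cv2.minAreaRect(unproj(p,E,q,24)[:,:2].astype(np.float32)))
E
```

```text
clock: 24.73
eef_pos: [617.2, 146.3, 117.3]
eef_rot: [-3.135, 0.002, 0.427]
wrist_force: [-14.0, -2.8, 38.4]
finger_gap: 21.4
w8 [[77, 75, 77, 72, 59, 38, 17, 32, 53, 74, 92, 103, 107, 103, 95, 68, 39, 20, 17, 27, 25, 21, 18, 23], [73, 73, 76, 76, 71, 54, 33, 22, 41, 60, 79, 93, 105, 111, 107, 88, 54, 17, 16, 18, 17, 18, 21, 24]]
[[21, 23, 17, 16, 25, 20, 21, 18, 22, 24, 26, 23, 27, 24, 14, 19, 19, 20, 16, 19, 19, 23, 23, 21, 26, 23, 22, 21, 18, 24, 17, 21, 19, 34, 70, 115, 144, 153, 150, 150, 159, 168, 176, 176, 175]]
now [[77, 77, 77, 75, 75, 76, 73, 70, 54, 32, 24, 38, 60, 83, 102, 108, 108, 103, 93, 60, 28, 17, 22, 20], [75, 74, 75, 76, 74, 73, 74, 76, 72, 59, 34, 33, 53, 73, 91, 103, 104, 101, 90, 57, 26, 18, 17, 23]]
[[20, 21, 19, 17, 19, 20, 18, 25, 20, 22, 18, 19, 22, 23, 21, 25, 21, 24, 25, 19, 22, 16, 23, 20, 25, 19, 20, 18, 22, 26, 17, 19, 22, 20, 18, 20, 37, 74, 116, 147, 155, 153, 153, 154, 154]]
0.91 ((612.4550170898438, 144.44171142578125), (129.94236755371094, 109.3773193359375), 5.331380844116211)
```

```bash
python3 -m crank '[{"offset":[-0.001,0,-0.0035],"spin":0},{"offset":[-0.001,0,-0.003],"spin":0},{"offset":[-0.001,0,-0.003],"spin":0},{"offset":[-0.001,0,-0.003],"spin":0},{"offset":[-0.001,0,-0.003],"spin":0},{"offset":[-0.001,0,-0.003],"spin":0},{"offset":[-0.001,0,-0.003],"spin":0},{"offset":[-0.001,0,-0.003],"spin":0}]'
python3 - <<'E'
from h import *
for i in range(3):
    p=manip.camera("wrist" if i<2 else "scene"); st=manip.read_state(); print(st["clock"],st["eef_pos"],st["wrist_force"],st["finger_gap"])
for n in ("short_cup","beaker","vial","jar","pan","spatula","cartridge"):
    print(n,[(round(d["conf"],2),np.round(d["location"]).tolist()) for d in manip.search_frame(p,n)][:1])
E
```

```text
clock: 25.5
eef_pos: [616.8, 146.2, 117.3]
eef_rot: [-3.136, -0.001, 0.427]
wrist_force: [-10.0, -2.9, 24.8]
finger_gap: 21.5
25.55 [616.80654312 146.27244332 117.37450457] [-10.34097474  -4.60970436  25.6982048 ] 21.37056116795187
25.6 [616.82800429 146.23066784 117.36313606] [-9.49301625 -4.31042706 25.3516694 ] 21.476907612848
25.65 [616.82818464 146.25616933 117.35884263] [-9.72912096 -3.97068407 25.20796969] 21.265851139480592
short_cup []
beaker [(0.83, [724.0, -165.0, 71.0])]
vial [(0.46, [650.0, -73.0, 38.0])]
jar [(0.73, [634.0, 145.0, 104.0])]
pan [(0.64, [605.0, 397.0, 12.0])]
spatula [(0.63, [691.0, -376.0, -1.0])]
cartridge [(0.69, [642.0, -269.0, 12.0])]
```

```bash
python3 -c "
from cell import manip
print(manip.sign_off(), manip.read_state()['clock'])"
```

```text
the job is handed in; nothing more can be done
the job is handed in; nothing more can be done
```

The job is handed in at about 25.7 s. The base is in the far dock, and the tall cup is meshed with the coupling and held pressed down, still gripped. No verdict was reported.

**Base:** I gripped the hub and slid the base along the worktop into the dock until it met the stop, where the force rose to 43 N with no further motion. The push tilted the tool by 1.8°. I corrected that by regripping the hub and pushing it sideways against the fence, so the base shifted about 1.5 mm sideways within the dock's clearance.

**Cup:** I lifted it from its stand and turned it to the slot angle of about 24°. The key went in without resistance. The frame met the cup at a TCP height of about 124 mm, and the press stopped hard at 117.4 mm, where about 118 mm was predicted for fully home.

**Last checks that agreed:**
- The arm was steady, pressing down with about 25 N and gripping a gap of 21.4 mm.
- The slab outline sits at the seat with no visible gap to the stop, and the cup looks upright to about 1°.
- The beaker, vial, pan, spatula and cartridge are where they started.

**Checks that were weaker or disagreed:**
- While I nudged the base toward the stop, the bar slid about 2.5 mm along the pads. The cup itself stayed seated.
- In the last scene picture the detector missed the short cup. It was in place one picture earlier, after the press.
- In that same picture the detector reported the jar at the cup's position, so the jar is not confirmed. It was never approached.
- I had used up the picture views before the insertion, so the insertion and press were checked only by force, height and image measurements.

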